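# Clamp the key-length gauge at its red mark

### The arm

A 6-joint arm with a two-finger parallel gripper is mounted at the origin on the work surface. World frame = base frame: x ahead of the robot, y to its left, z up, the work surface at z = 0. Lengths are in m, angles in rad, forces in N, time in s.
With the tool pointing down it reaches from about 0.35 to 0.775 m from the base axis. Payload 5.5 kg.
Tool frame: the origin (TCP) lies on the centre line of the jaws, within the pads' length; the fingertips stand 11 mm ahead of it and the grasp point (between the pads) lies 8 mm behind it; z points along the fingers, y is the line along which they close (so a half turn about z gives the same grasp; the last joint's range is limited). The gripper opens to 85 mm and grips with 20 to 120 N. Pads are 22 mm wide; open, the fingers measure 114 mm over their backs; the gripper's body (76 mm by 85 mm) begins 54 mm behind the grasp point. The pads swing forward as they close: fully open they stand 13 mm farther back than shut.
Start: joints at [0.993, 0.313, 0.046, 1.304, 0, 1.431], TCP at [0.244, 0.521, 0.242] pointing down, gripper open.
Joint ranges: [-2.76, 2.76], [-0.86, 1.69], [-1.03, 1.26], [-2.2, 2.34], [-1.47, 1.5], [-3.14, 3.14]. Speed limits (rad/s): [2.57, 2.57, 3.14, 3.14, 3.14, 3.14].

### API

Orientations are given as a unit quaternion [w, x, y, z].
In Python, from workcell import get_state, eyes, env gives the robot as it stands.
- The arm moves only by the shell command python3 -m inch 'ROWS' [OPENING] [FORCE]. ROWS is JSON, one flat list of numbers, 4 for each row, row after row: the shift along the tool's x, y, z in cm, then the turn about the tool's z in rad. A call has exactly 5 rows; each row shifts and turns the commanded pose from where the row before left it, along the tool's axes as they then stand; what a row does not reach is not made up. A row lasts 1/12 s, in which the tool goes at most 41.7 mm and 7.16 degrees, less where a joint would pass 70% of its speed; a pose out of reach is approached as far as the arm can. A call is refused whole if a number of a shift passes 4.17 or a number of a turn 0.125, either way. A call with a gripper value outside its range is refused whole. OPENING is the opening, from -1 (shut) to 1 (fully open), set as the call begins (- or left out, the last holds). The fingers move at their own pace and stop on an object; FORCE is the grip in N (left out, the last holds). Time passes only in rows, so rows that do not move let the fingers close, or fill a call up. It gives the time, the measured TCP pose, the force, the opening and the grip force at its end, in the units of the state.
- get_state(): the state, without advancing time (a new reading comes with each control period).
- eyes.read_camera(name): name is "scene" or "top" or "wrist"; returns the picture (480x640x3 uint8, red, green, blue); there is no depth.
- eyes.camera_info(name): a dict with "fovy" (degrees; the focal length in pixels is half the picture's height over the tangent of half this angle, whatever the lens; pixels are square), "cx", "cy" (the principal point, pixels), "D" ([k1, k2, p1, p2, k3] as OpenCV has them; the pictures are not rectified), "xyz" and "orientation" of the camera in the world. Camera axes: x right, y down, z forward; pixel columns grow to the right and rows downward; lengths in m; the calibration is good to about 2 mm. A picture is of the moment at which its call begins: read the wrist's pose just before it. camera_info takes no time and is no camera call; for the wrist camera it gives the pose at the moment of the call.
- env.hand_in(): hands the job in; it is judged then, once.
The state is a dict: "clock": time; "joint_pos": joint angles; "qvel": joint speeds; "tau": joint torques, N m; "tcp_pos": TCP position; "orientation": TCP orientation; "wrist_force": force on the tool from outside, world axes, zero at the start; "ft_torque": the same for the moment, N m; "finger_gap": finger opening in m; "grip_force": force on a finger pad.
Only numpy, scipy, OpenCV 4.12 (cv2) and the standard library are available. Lean on these libraries where they do the work, as an engineer would, in place of code of your own. Each camera call takes 0.05 s, during which the arm holds its last target. There are 200 camera calls.

### The job

On the key-cutting bench, take the aluminium post of the gauge's sliding leg, slide the leg against its spring until its white index line stands level with the red length mark, and then, with the post still held so that the leg stays on the mark, swing the red cam lever clockwise until it is fully closed. Finish while still holding the post, with the leg on the mark and the lever closed: do not let go, because the locksmith has yet to tighten the backup screw. Leave the oil bottle, screwdriver, key blank and tray where they are.

Things in the scene. Friction and masses are not known exactly. Their poses are not given: they have to be found in the camera images.
- gauge: Key-length gauge, fixed to the bench: grey base 120 x 320 x 20 mm (x, y, z), steel rail along its y axis. Origin: centre of the underside. +y is the way the leg is pulled against its spring; +x is the side with the white scale. An end block (y -143 to -127 mm) and a key rest (y 123 to 145 mm) reach 48 mm above the bench.
- post: Round aluminium post on the sliding leg, 34 mm diameter, 65 mm tall: a sleeve that turns freely about its own upright axis, so the hand can turn with it. Origin: centre of its foot, 52 mm above the bench. The lever's collar (25 mm radius) covers its lowest 9 mm: grip above that. It does not turn the lever.
- leg (a joint): Travel of the sliding leg (black block 54 x 54 x 26 mm on the rail) along the gauge's +y, in m: 0 at the back stop, where it starts, 0.115 at the end. A spring pulls it back with 3 N at 0, 5.3 N at the end; it stays nowhere by itself, and the closed lever does not hold it against the spring either.
- leg_index (a point): Outer end of the white index line on the leg's +x side, 34 mm to +x of the post's axis and at the same y (gauge axes), 31 mm above the bench.
- mark (a point): Middle of the red length mark beside the white scale: a red line 24 mm long and 3 mm wide across the rail's direction, with a red block at its outer end. It cannot be moved by hand. Its x, y axes are those of the gauge. The leg is on the mark when leg_index and mark have the same y in the gauge's axes.
- lever (a joint): Red cam lever's angle about the post's axis, rad, growing clockwise seen from above: 0 open, 0.95 fully closed on its stop. At 0 it points 0.3 rad clockwise of the gauge's +y, closed 1.25 rad (near +x). Starts at 0 to 0.15; stays where left; takes 0.05 N m.
- lever_tip (a point): Top of the lever's round outer end, 68 mm from the post's axis, 94 mm above the bench. The lever's paddle is a radial fin, 8 mm thick, 24 to 75 mm out from the post's axis, 61 to 94 mm above the bench: a finger that holds the post, set down on the paddle's anticlockwise side, pushes it round with its side when the hand turns clockwise about the post.
- oil_bottle: Bystander: white bottle with red cap, 44 mm diameter, 110 mm tall, upright. Origin: centre of the underside.
- screwdriver: Bystander: screwdriver 170 mm long, lying on the bench. Origin: on its underside.
- key_blank: Bystander: brass key blank about 65 x 26 x 5 mm, lying flat. Origin: on its underside near its middle.
- key_tray: Bystander: open blue tray 90 x 120 x 30 mm. Origin: centre of the underside.

How it is judged:
By the outcome, as a careful person would: the job done as asked, in the order asked, and still so for the second after the job is handed in, while the arm keeps its last pose, push and grip.
It also fails if it takes over 43 s, if anything falls off the work surface, if the arm or the gripper's body presses on something with over 40 N, if the wrist force passes 120 N, or if a joint passes its speed limit or range.

## Working session

There is one attempt and no reset: what is moved stays moved. The work goes in short steps, Python scripts to look and compute and a shell command to move; the robot and the scene stay as the last step left them, time stands still between calls to the robot, and variables do not carry over. Pictures are saved under pics/ and viewed, at most 10 in all, crops included, and the job is handed in when it is done.

```bash
mkdir -p pics; ls; python3 - <<'E'
from workcell import get_state, eyes, env
import cv2
s=get_state();print(s)
for n in("top","scene"):
    im=eyes.read_camera(n);cv2.imwrite(f"pics/{n}0.png",im[:,:,::-1]);print(n,eyes.camera_info(n))
E
```

```text
pics
{'clock': 0.0, 'joint_pos': array([ 9.93438431e-01,  3.14033332e-01,  4.49454292e-02,  1.30359225e+00,
       -1.28340513e-06,  1.43118708e+00]), 'qvel': array([ 0.00127045,  0.00030213, -0.00025859, -0.00262687, -0.00012367,
       -0.00032807]), 'tau': array([-1.26609930e-04, -4.80636334e+01,  2.98528594e+01,  1.95840007e-02,
       -2.43947243e-04, -3.16077468e-06]), 'tcp_pos': array([0.24347957, 0.52034955, 0.2413764 ]), 'orientation': array([-3.29873842e-04,  2.17130843e-01,  9.76142054e-01, -8.82261309e-04]), 'wrist_force': array([-0.34905384, -0.42874874, -0.37449854]), 'ft_torque': array([ 0.05363463, -0.00329077,  0.03754693]), 'grip_force': 0.0, 'finger_gap': 0.08550318529850093}
top {'fovy': 43.07831079912932, 'cx': 322.9544401265796, 'cy': 236.20872385579375, 'D': array([-0.03352009,  0.        ,  0.        ,  0.        ,  0.        ]), 'xyz': array([0.34829671, 0.04198912, 1.07886195]), 'orientation': array([ 0.08404288, -0.68571515,  0.71815209, -0.08360085])}
scene {'fovy': 50.818457152247696, 'cx': 327.71076230517014, 'cy': 247.26728941304572, 'D': array([-0.01373046,  0.        ,  0.        ,  0.        ,  0.        ]), 'xyz': array([ 0.88573105, -0.43108832,  0.79242147]), 'orientation': array([-0.32123007,  0.90582189,  0.26071317, -0.09125012])}
```

View pics/top0.png

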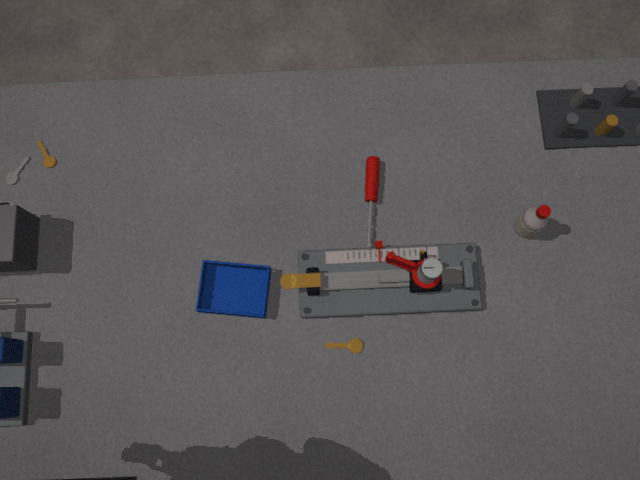

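View pics/scene0.png

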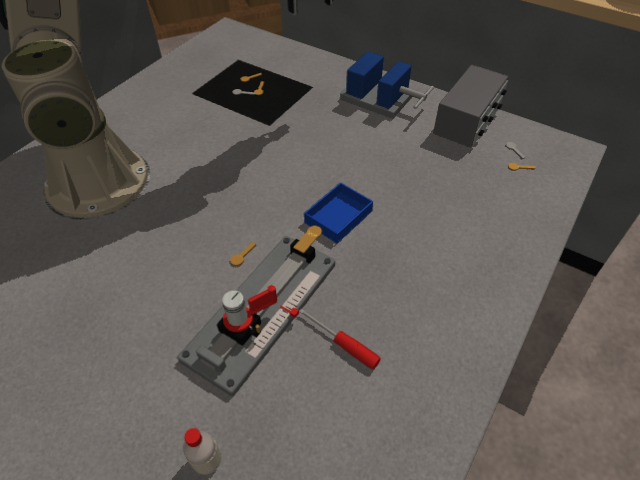

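Top: gauge centre about (390,280), post top about (431,266), lever tip (391,257), red mark (379,245). +y gauge runs to the image left and +x is up. I'll take an enlarged crop of it.

```bash
cat > h.py <<'E'
import numpy as np,cv2
from scipy.spatial.transform import Rotation as R
from workcell import get_state, eyes, env
def cam(n):
    c=eyes.camera_info(n);f=240/np.tan(np.radians(c["fovy"])/2)
    K=np.array([[f,0,c["cx"]],[0,f,c["cy"]],[0,0,1.]]);q=c["orientation"]
    return K,np.array(c["D"]),np.array(c["xyz"]),R.from_quat([q[1],q[2],q[3],q[0]]).as_matrix()
def world(c,u,v,z):
    K,D,p,M=c
    a=cv2.undistortPoints(np.array([[[u,v]]],float),K,D)[0,0]
    d=M@np.array([a[0],a[1],1]);return p+d*(z-p[2])/d[2]
def pix(c,P):
    K,D,p,M=c
    return cv2.projectPoints((M.T@(np.array(P,float).reshape(-1,3)-p).T).T,np.zeros(3),np.zeros(3),K,D)[0][:,0]
E
python3 - <<'E'
import cv2
from h import *
im=cv2.imread("pics/top0.png")[230:330,290:490];cv2.imwrite("pics/c1.png",cv2.resize(im,None,fx=4,fy=4,interpolation=cv2.INTER_CUBIC))
E
```

```text
(no output)
```

View pics/c1.png

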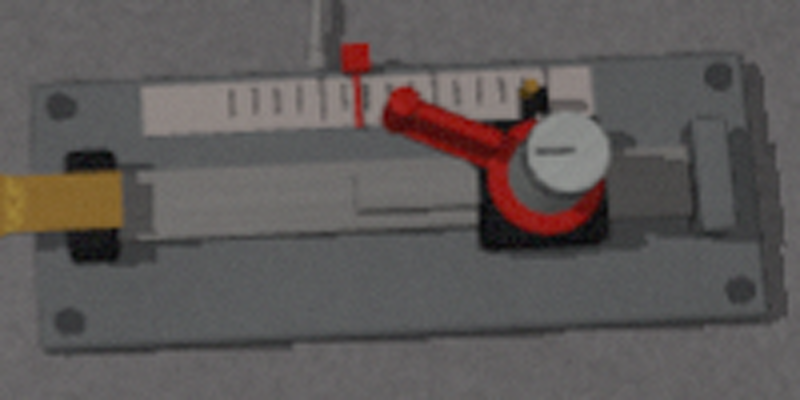

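The crop (offset 290,230, x4) shows base top corners (37,83), (740,53), (765,318), (45,350), post top centre (568,152), mark line (360,102) and lever tip (403,105).

```bash
python3 - <<'E'
from h import *
c=cam("top")
W=lambda u,v,z:world(c,290+(u-1.5)/4,230+(v-1.5)/4,z)
TL,TR,BR,BL=[W(u,v,.02)[:2] for u,v in((37,83),(740,53),(765,318),(45,350))]
print(TL,TR,BR,BL,"len",np.linalg.norm(TL-TR),np.linalg.norm(BL-BR),np.linalg.norm(TL-BL))
y=(TL-TR)+(BL-BR);y/=np.linalg.norm(y);x=np.array([y[1],-y[0]]);o=(TL+TR+BL+BR)/4
print("o",o,"yaxis",y,"yaw",np.arctan2(-y[0],y[1]))
g=lambda P:np.array([(P[:2]-o)@x,(P[:2]-o)@y])
for n,P in(("post",W(568,152,.117)),("post52",W(545,185,.06)),("mark",W(360,102,.022)),("tip",W(403,105,.094))):print(n,P,"gauge",g(P),"r",np.hypot(*P[:2]))
E
```

```text
[0.58078465 0.08079106] [ 0.57974379 -0.23359041] [ 0.46116337 -0.23228946] [0.46203546 0.08163282] len 0.3143831868180897 0.31392349160781985 0.11875216949519612
o [ 0.52093182 -0.075864  ] yaxis [0.0030446  0.99999537] yaw -0.0030446015617709896
post [ 0.52112259 -0.13492271  0.117     ] gauge [ 0.00037058 -0.05905786] r 0.5383055773557367
post52 [ 0.51763537 -0.1344129   0.06      ] gauge [-0.00311818 -0.05855866] r 0.5348020182555644
mark [ 0.56501552 -0.06213419  0.022     ] gauge [0.04404169 0.01386396] r 0.568421668677042
tip [ 0.5481532 -0.072709   0.094    ] gauge [0.02721165 0.00323786] r 0.5529543697652797
```

```bash

python3 -m inch '[0,0,0,-0.089,0,0,0,-0.089,0,0,0,-0.089,0,0,0,-0.089,0,0,0,-0.089]' 1 40
python3 -m inch '[0,0,0,-0.089,0,0,0,-0.089,0,0,0,-0.089,0,0,0,-0.089,0,0,0,-0.089]'
python3 -m inch '[0.18,-3.5,0,0,0.18,-3.5,0,0,0.18,-3.5,0,0,0.18,-3.5,0,0,0.18,-3.5,0,0]'
python3 -m inch '[0.18,-3.5,0,0,0.18,-3.5,0,0,0.18,-3.5,0,0,0.18,-3.5,0,0,0.18,-3.5,0,0]'
python3 -m inch '[0.18,-3.5,0,0,0.18,-3.5,0,0,0.18,-3.5,0,0,0.18,-3.5,0,0,0.18,-3.5,0,0]'
python3 -m inch '[0.18,-3.5,0,0,0.18,-3.5,0,0,0.18,-3.5,0,0,0,0,0,0,0,0,0,0]'
python3 - <<'E'
from h import *
s=get_state();print(s["clock"],s["tcp_pos"],s["orientation"],s["joint_pos"])
q=s["orientation"];M=R.from_quat([q[1],q[2],q[3],q[0]]).as_matrix();print(M)
c=cam("wrist");im=eyes.read_camera("wrist");cv2.imwrite("pics/w1.png",im[:,:,::-1]);np.savez("w1.npz",*c)
print(c[2],c[3],pix(c,[.521,-.135,.117]))
print("delta tool cm",M.T@(np.array([.521,-.135,.242])-s["tcp_pos"])*100)
E
```

```text
clock: 0.52
tcp_pos: [0.2436, 0.5205, 0.2417]
orientation: [-0.0, -0.006, 1.0, -0.0]
wrist_force: [0.3, 0.3, 0.2]
finger_gap: 0.0853
grip_force: 0.0
clock: 0.93
tcp_pos: [0.2436, 0.5205, 0.2418]
orientation: [-0.0, -0.226, 0.974, -0.0]
wrist_force: [-0.1, 0.1, -0.1]
finger_gap: 0.0855
grip_force: 0.0
clock: 1.35
tcp_pos: [0.3121, 0.3579, 0.2418]
orientation: [-0.0, -0.225, 0.974, -0.0]
wrist_force: [0.5, -0.3, -0.2]
finger_gap: 0.0853
grip_force: 0.0
clock: 1.77
tcp_pos: [0.3806, 0.1965, 0.2421]
orientation: [-0.0, -0.224, 0.975, 0.0]
wrist_force: [0.2, 0.2, 0.4]
finger_gap: 0.086
grip_force: 0.0
clock: 2.18
tcp_pos: [0.449, 0.0351, 0.2421]
orientation: [-0.0, -0.224, 0.975, 0.0]
wrist_force: [0.3, 0.7, 0.2]
finger_gap: 0.0851
grip_force: 0.0
clock: 2.6
tcp_pos: [0.49, -0.0616, 0.2415]
orientation: [-0.001, -0.222, 0.975, 0.0]
wrist_force: [0.0, -0.3, 0.3]
finger_gap: 0.0856
grip_force: 0.0
2.6 [ 0.49003266 -0.06161041  0.24148531] [-5.97476143e-04 -2.22488686e-01  9.74934979e-01  4.62127050e-04] [-2.87897413e-01  1.57714839e-01 -1.57468125e-01  1.25710795e+00
  2.19906111e-04 -7.36630504e-01]
[[-9.00996855e-01 -4.33823453e-01 -1.37063686e-03]
 [-4.33824557e-01  9.00997142e-01  6.35224288e-04]
 [ 9.59364703e-04  1.16695102e-03 -9.99998859e-01]]
[ 0.41729456 -0.09667736  0.37360802] [[-4.33449242e-01  8.55959743e-01  2.81877052e-01]
 [ 9.01177934e-01  4.11598659e-01  1.35885522e-01]
 [ 2.92320356e-04  3.12920856e-01 -9.49779160e-01]] [[206.29200876 233.10066705]]
delta tool cm [ 0.39372217 -7.95575707 -0.06037517]
```

View pics/w1.png

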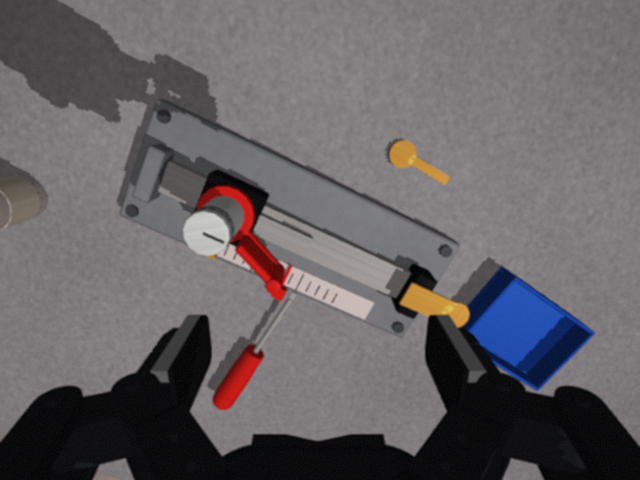

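The wrist view shows the post top at (207,232), where (206,233) was predicted, so the pose holds. The paddle points to the lower right, about 45° clear of the closing line. Next I go over the post, then down.

```bash

python3 -m inch '[0.1,-2,0,0,0.1,-2,0,0,0.1,-2,0,0,0.1,-2,0,0,0,0,0,0]'
python3 -m inch '[0,0,2.5,0,0,0,2.5,0,0,0,2.5,0,0,0,2.5,0,0,0,0,0]'
python3 -m inch '[0,0,1.3,0,0,0,1.3,0,0,0,1.3,0,0,0,1.3,0,0,0,0.9,0]'
python3 -m inch '[0,0,0,0,0,0,0,0,0,0,0,0,0,0,0,0,0,0,0,0]'
python3 - <<'E'
from h import *
s=get_state();q=s["orientation"];M=R.from_quat([q[1],q[2],q[3],q[0]]).as_matrix()
print("delta tool cm",M.T@(np.array([.521,-.135,.080])-s["tcp_pos"])*100)
im=eyes.read_camera("wrist");cv2.imwrite("pics/w2.png",im[:,:,::-1])
E
```

```text
clock: 3.07
tcp_pos: [0.5222, -0.1348, 0.242]
orientation: [0.0, -0.224, 0.975, -0.0]
wrist_force: [0.1, -0.1, 0.5]
finger_gap: 0.0854
grip_force: 0.0
clock: 3.48
tcp_pos: [0.5175, -0.1305, 0.1377]
orientation: [-0.004, -0.225, 0.974, 0.003]
wrist_force: [-1.0, -0.1, -1.0]
finger_gap: 0.085
grip_force: 0.0
clock: 3.9
tcp_pos: [0.5212, -0.1324, 0.0817]
orientation: [0.0, -0.225, 0.974, 0.0]
wrist_force: [-0.0, 0.0, -0.3]
finger_gap: 0.0852
grip_force: 0.0
clock: 4.32
tcp_pos: [0.5219, -0.1339, 0.0822]
orientation: [0.001, -0.224, 0.975, -0.0]
wrist_force: [-0.1, 0.1, 0.2]
finger_gap: 0.0857
grip_force: 0.0
delta tool cm [ 0.12646362 -0.05869503  0.22198078]
```

View pics/w2.png

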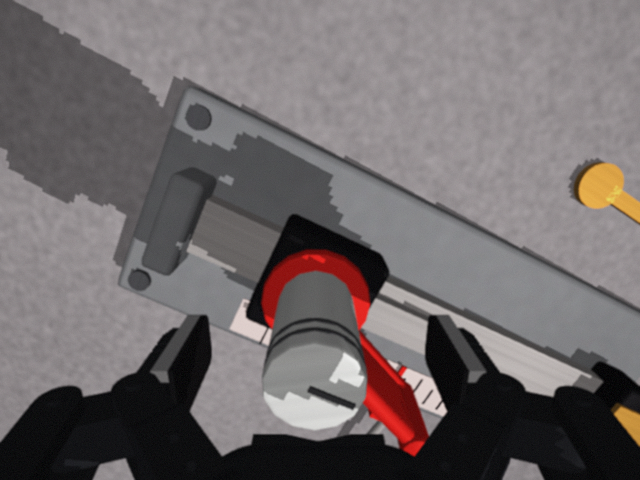

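The post at x about 315 is centred between the jaws at 210 and 427, and the paddle is clear of the right finger. I'll close now.

```bash

python3 -m inch '[0,0,0,0,0,0,0,0,0,0,0,0,0,0,0,0,0,0,0,0]' -1 70
python3 -m inch '[0,0,0,0,0,0,0,0,0,0,0,0,0,0,0,0,0,0,0,0]'
python3 -m inch '[0,0,0,0,0,0,0,0,0,0,0,0,0,0,0,0,0,0,0,0]'
```

```text
clock: 4.78
tcp_pos: [0.5216, -0.1344, 0.0817]
orientation: [0.0, -0.224, 0.975, -0.001]
wrist_force: [0.0, -3.3, 0.8]
finger_gap: 0.0327
grip_force: 69.2
clock: 5.2
tcp_pos: [0.5216, -0.1342, 0.0817]
orientation: [0.0, -0.224, 0.975, -0.0]
wrist_force: [-0.2, -3.2, 4.0]
finger_gap: 0.0327
grip_force: 69.2
clock: 5.62
tcp_pos: [0.5216, -0.1339, 0.0817]
orientation: [0.0, -0.224, 0.975, -0.0]
wrist_force: [-1.2, -3.8, 5.1]
finger_gap: 0.0323
grip_force: 69.2
```

```bash

python3 -m inch '[-0.3,0.6,0,0,-0.3,0.6,0,0,-0.3,0.6,0,0,-0.3,0.6,0,0,-0.3,0.6,0,0]'
python3 -m inch '[-0.3,0.6,0,0,-0.3,0.6,0,0,-0.3,0.6,0,0,-0.3,0.6,0,0,-0.1,0.3,0,0]'
python3 -m inch '[0,0,0,0,0,0,0,0,0,0,0,0,0,0,0,0,0,0,0,0]'
python3 - <<'E'
from h import *
im=eyes.read_camera("wrist");t=eyes.read_camera("top");cv2.imwrite("pics/t3.png",t[:,:,::-1])
s=eyes.read_camera("scene");cv2.imwrite("pics/s3.png",s[:,:,::-1]);cv2.imwrite("pics/w3.png",im[:,:,::-1])
a=cv2.resize(t[225:300,330:450,::-1],(480,300),interpolation=2);b=cv2.resize(s[260:360,200:320,::-1],(480,400)[:2],interpolation=2)
w=cv2.resize(im[:,:,::-1],(320,240))
o=np.zeros((600,800,3),np.uint8);o[:300,:480]=a;o[300:,:360]=cv2.resize(s[260:360,210:330,::-1],(360,300),interpolation=2)
o[300:540,400:720]=w;cv2.imwrite("pics/m3.png",o);print(get_state()["tcp_pos"])
E
```

```text
clock: 6.03
tcp_pos: [0.5217, -0.1004, 0.0816]
orientation: [-0.0, -0.224, 0.975, -0.001]
wrist_force: [-2.2, -4.2, 5.8]
finger_gap: 0.0326
grip_force: 69.2
clock: 6.45
tcp_pos: [0.5216, -0.0701, 0.0816]
orientation: [0.0, -0.224, 0.975, -0.0]
wrist_force: [-0.7, -4.7, 4.9]
finger_gap: 0.0327
grip_force: 69.2
clock: 6.87
tcp_pos: [0.5217, -0.0704, 0.0816]
orientation: [0.0, -0.224, 0.975, -0.0]
wrist_force: [-0.8, -4.2, 6.8]
finger_gap: 0.0325
grip_force: 69.2
[ 0.52162972 -0.0704059   0.08162109]
```

View pics/m3.png

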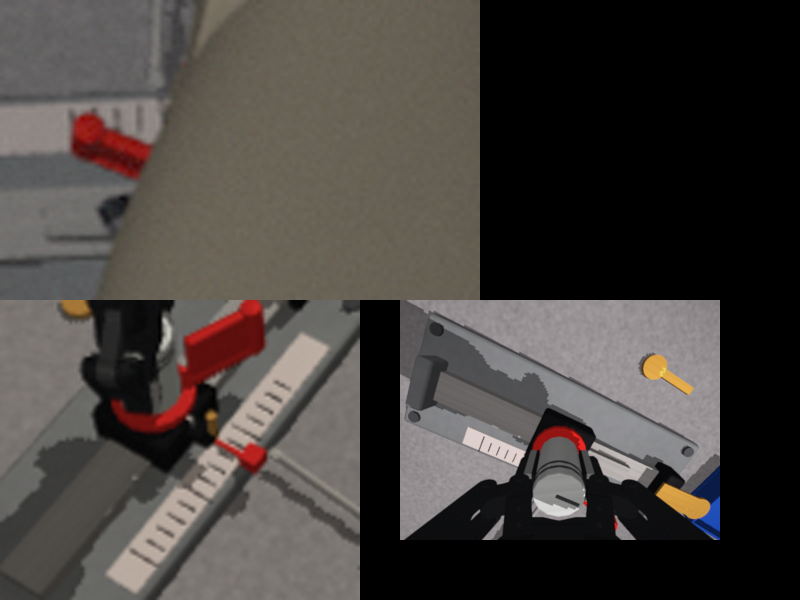

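```bash
python3 - <<'E'
import cv2
im=cv2.imread("pics/s3.png")[285:335,260:310];cv2.imwrite("pics/c3.png",cv2.resize(im,(600,600),interpolation=cv2.INTER_CUBIC))
E
```

```text
(no output)
```

View pics/c3.png

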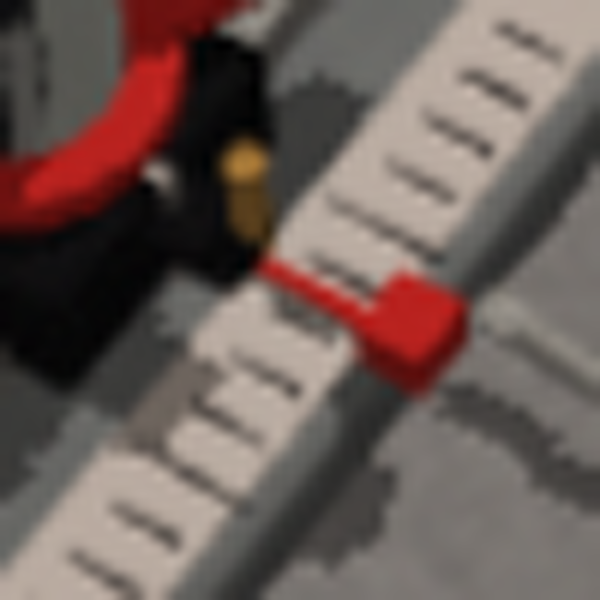

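```bash
python3 - <<'E'
from h import *
c=cam("scene")
f=lambda P:((pix(c,P)+.5-[260,285])*12).round()
print("index",f([[.5487,-.0704,.031],[.5555,-.0704,.031]]))
for z in (.021,.025,.031):print("mark top-cam est",z,f([.553,-.0621,z]),f([.577,-.0621,z]))
W=lambda u,v,z:world(c,260+u/12-.5,285+v/12-.5,z)
print("mark inner/outer",W(262,267,.022),W(365,322,.022));print("spot",W(160,180,.031),W(175,190,.031))
# top camera scale check of corners
E
```

```text
index [[171. 247.]
 [209. 268.]]
mark top-cam est 0.021 [[232. 257.]] [[364. 330.]]
mark top-cam est 0.025 [[231. 242.]] [[363. 316.]]
mark top-cam est 0.031 [[228. 220.]] [[361. 294.]]
mark inner/outer [ 0.55821697 -0.0617048   0.022     ] [ 0.57670708 -0.06140369  0.022     ]
spot [ 0.54032478 -0.06166301  0.031     ] [ 0.54325778 -0.0619086   0.031     ]
```

The mark sits at y about -0.0617 (top camera -0.0621). The index line isn't obvious in the picture, with only a pale spot near (160,180). I'll brighten the leg's +x side in several pictures, with the projected leg_index as a small dot.

```bash
python3 - <<'E'
from h import *
d=np.load("w1.npz");cw=tuple(d[f"arr_{i}"] for i in range(4));ct=cam("top");cs=cam("scene")
o=np.zeros((600,800,3),np.uint8)
a=[.555,-.135,.031];b=[.555,-.0704,.031]
for k,(f,c,P) in enumerate((("w1",cw,a),("top0",ct,a),("scene0",cs,a),("s3",cs,b))):
    im=cv2.imread(f"pics/{f}.png");p=pix(c,P)[0];x,y=np.round(p).astype(int)
    z=im[y-15:y+15,x-20:x+20].astype(float);z=(255*np.clip(z/200,0,1)**.6).astype(np.uint8)
    z=cv2.resize(z,(400,300),interpolation=cv2.INTER_CUBIC)
    q=((p+.5-[x-20,y-15])*10).astype(int);cv2.circle(z,tuple(map(int,q)),3,(0,255,0),-1)
    o[300*(k//2):300*(k//2)+300,400*(k%2):400*(k%2)+400]=z;print(f,x-20,y-15)
cv2.imwrite("pics/m4.png",o)
E
```

```text
w1 199 223
top0 402 243
scene0 234 319
s3 257 292
```

View pics/m4.png

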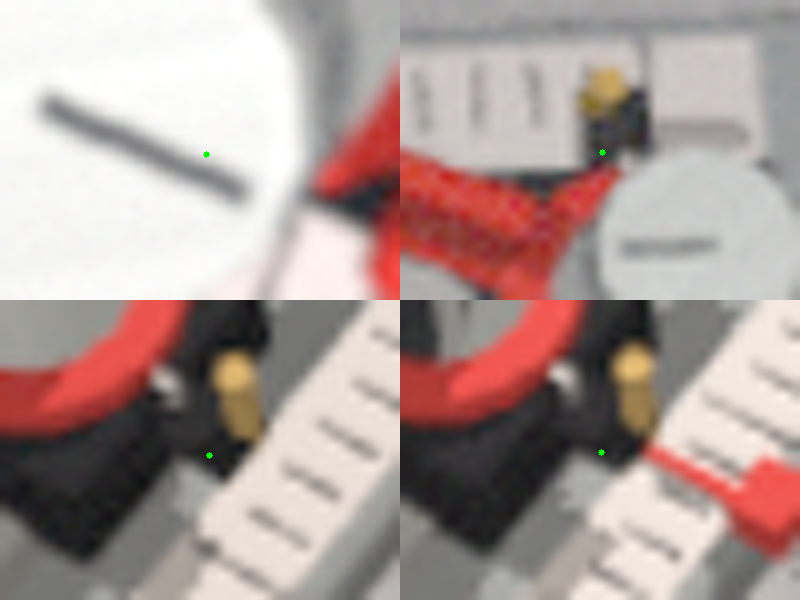

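```bash
python3 - <<'E'
from h import *
t=cam("top");s=cam("scene")
for z in(.031,.036,.04,.045,.05,.054):print(z,world(t,424.3,258.3,z)[:2],world(s,250,326.8,z)[:2],"s3 spot",world(s,257+16.3-.5,292+8.3-.5,z)[:2])
print("screw top z.05",world(s,234+23.5-.5,319+5.5-.5,.05),world(t,402+20.5-.5,243+8-.5,.05))
E
```

```text
0.031 [ 0.5537907 -0.1393166] [ 0.53991213 -0.12785384] s3 spot [ 0.54064957 -0.06221191]
0.036 [ 0.55281016 -0.13845148] [ 0.54218301 -0.12984508] s3 spot [ 0.5429156  -0.06463419]
0.04 [ 0.55202573 -0.13775938] [ 0.54399971 -0.13143807] s3 spot [ 0.54472843 -0.06657202]
0.045 [ 0.55104519 -0.13689426] [ 0.54627058 -0.13342931] s3 spot [ 0.54699446 -0.06899431]
0.05 [ 0.55006465 -0.13602914] [ 0.54854146 -0.13542055] s3 spot [ 0.5492605 -0.0714166]
0.054 [ 0.54928022 -0.13533704] [ 0.55035816 -0.13701354] s3 spot [ 0.55107332 -0.07335443]
screw top z.05 [ 0.55522287 -0.12485088  0.05      ] [ 0.56398439 -0.13321025  0.05      ]
```

The pale spot triangulates to z of about 0.05 at the post's y (−0.1355 at the start, −0.071 now), so it is the inner end of the index line on the leg's top. The mark is at about −0.062, leaving about 9.2 mm to go.

```bash

python3 -m inch '[-0.1,0.2,0,0,-0.1,0.2,0,0,-0.1,0.2,0,0,-0.1,0.23,0,0,0,0,0,0]'
python3 -m inch '[0,0,0,0,0,0,0,0,0,0,0,0,0,0,0,0,0,0,0,0]'
python3 - <<'E'
from h import *
s=eyes.read_camera("scene")[:,:,::-1];cv2.imwrite("pics/s5.png",s);print(get_state()["tcp_pos"])
p=cv2.imread("pics/s3.png")
# leg patch tracked from s3
P=cv2.resize(p[292:314,260:284],None,fx=8,fy=8,interpolation=2);S=cv2.resize(s[272:324,250:310],None,fx=8,fy=8,interpolation=2)
_,v,_,l=cv2.minMaxLoc(cv2.matchTemplate(S,P,cv2.TM_CCOEFF_NORMED));d=np.array(l)/8+[250-260,272-292];print(v,d)
c=cam("scene");print("spot",world(c,272.8+d[0],299.8+d[1],.05))
z=cv2.resize(s[280:325,255:315],(800,600),interpolation=2);z=(255*np.clip(z/200.,0,1)**.6).astype(np.uint8);cv2.imwrite("pics/c5.png",z)
E
```

```text
clock: 7.43
tcp_pos: [0.5216, -0.0611, 0.0816]
orientation: [0.0, -0.224, 0.975, -0.0]
wrist_force: [-1.4, -3.6, 6.2]
finger_gap: 0.0324
grip_force: 69.2
clock: 7.85
tcp_pos: [0.5216, -0.0613, 0.0816]
orientation: [0.0, -0.224, 0.975, -0.0]
wrist_force: [-1.1, -3.5, 6.2]
finger_gap: 0.0325
grip_force: 69.2
[ 0.52161261 -0.06123326  0.08162321]
0.9104587435722351 [ 3.    -3.875]
spot [ 0.54896396 -0.06206691  0.05      ]
```

View pics/c5.png

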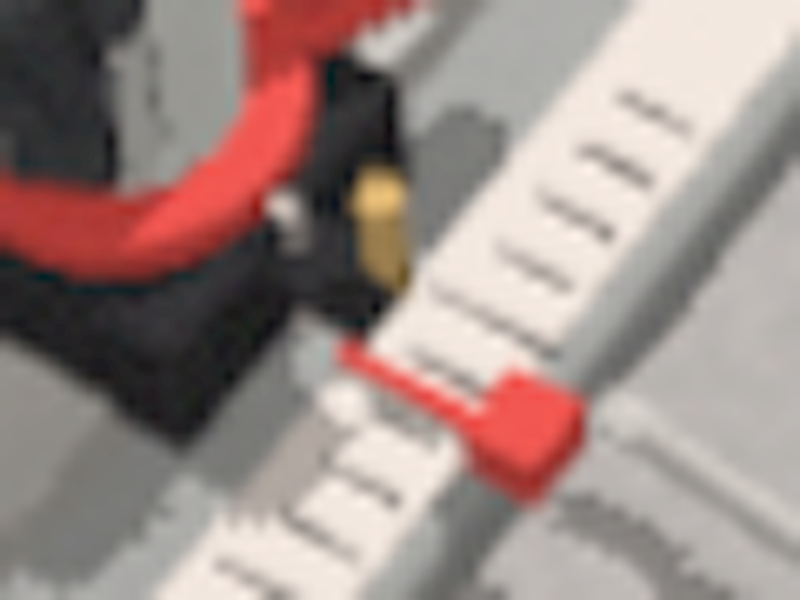

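The leg index (spot y −0.0621, post −0.0622) is level with the mark (−0.0617 to −0.0621), within about 0.5 mm. Now I swing the lever clockwise.

```bash

T(){ python3 -c "
from h import *
s=get_state();print('T',s['ft_torque'].round(2),'tau6',s['tau'][5].round(2),'psi',(s['joint_pos'][5]-s['joint_pos'][0]).round(3))"; }
python3 -m inch '[0,0,0,0.08,0,0,0,0.08,0,0,0,0.08,0,0,0,0.08,0,0,0,0.08]'; T
python3 -m inch '[0,0,0,0.08,0,0,0,0.08,0,0,0,0.08,0,0,0,0.08,0,0,0,0.08]'; T
python3 -m inch '[0,0,0,0.04,0,0,0,0.04,0,0,0,0.04,0,0,0,0.02,0,0,0,0]'; T
python3 - <<'E'
from h import *
s=eyes.read_camera("scene")[:,:,::-1];cv2.imwrite("pics/s6.png",s)
im=eyes.read_camera("wrist")[:,:,::-1];cv2.imwrite("pics/w6.png",im)
t=eyes.read_camera("top")[:,:,::-1];cv2.imwrite("pics/t6.png",t)
o=np.zeros((600,800,3),np.uint8);g=lambda z:(255*np.clip(z/200.,0,1)**.6).astype(np.uint8)
o[:360,:480]=g(cv2.resize(s[255:330,230:330],(480,360),interpolation=2));o[:240,480:]=g(cv2.resize(im,(320,240)))
o[360:600,:400]=g(cv2.resize(t[225:285,340:440],(400,240),interpolation=2));cv2.imwrite("pics/m6.png",o)
E
```

```text
clock: 8.32
tcp_pos: [0.5216, -0.0612, 0.0816]
orientation: [0.0, -0.024, 1.0, -0.0]
wrist_force: [-1.6, -4.2, 6.3]
finger_gap: 0.0331
grip_force: 69.9
T [-0.88  0.22  0.02] tau6 -0.92 psi -0.048
clock: 8.73
tcp_pos: [0.5215, -0.0613, 0.0816]
orientation: [0.0, 0.175, 0.985, -0.0]
wrist_force: [-1.2, -3.7, 6.4]
finger_gap: 0.0326
grip_force: 69.8
T [-0.89  0.23  0.07] tau6 -0.93 psi 0.352
clock: 9.15
tcp_pos: [0.5216, -0.0613, 0.0817]
orientation: [0.0, 0.242, 0.97, -0.0]
wrist_force: [-1.3, -3.4, 5.4]
finger_gap: 0.0327
grip_force: 69.4
T [-0.84  0.27  0.02] tau6 0.23 psi 0.489
```

View pics/m6.png

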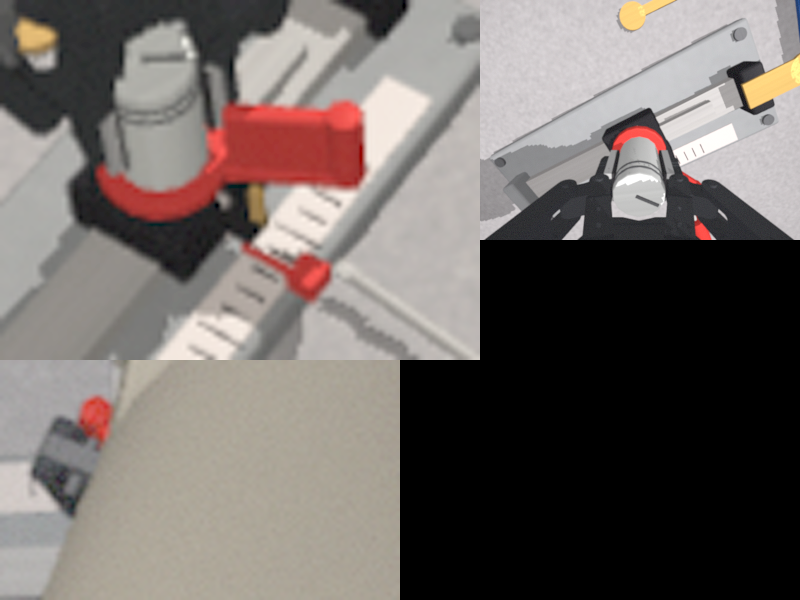

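The lever has swung, with its tip at crop (345,115), i.e. scene pixel (301.4,278.5). It's pushed by the finger, and the leg still sits by the mark. Keep turning in small steps while watching the torque and the tip angle.

```bash
cat > st.py <<'E'
from h import *
s=get_state();im=eyes.read_camera("scene")[:,:,::-1];c=cam("scene")
im0=cv2.imread("pics/s6.png");u=lambda a:cv2.resize(a,None,fx=8,fy=8,interpolation=2)
def track(x,y,h,r):
    x,y=int(x),int(y);P=u(im0[y-h:y+h,x-h:x+h]);S=u(im[y-r:y+r,x-r:x+r])
    _,v,_,l=cv2.minMaxLoc(cv2.matchTemplate(S,P,cv2.TM_CCOEFF_NORMED));return v,np.array(l)/8-(r-h)
v,d=track(301,278,6,22);P=world(c,301.4+d[0],278.5+d[1],.094);a=np.arctan2(P[0]-.5213,P[1]+.0621)
v2,d2=track(262,303,9,14)   # leg's front, collar edge
print("tip",v.round(2),P.round(4),"r",np.hypot(P[0]-.5213,P[1]+.0621).round(4),"lever",(a-.303).round(3),"leg shift px",v2.round(2),d2,
 "T",s["ft_torque"].round(2),"tau6",s["tau"][5].round(2),"psi",(s["joint_pos"][5]-s["joint_pos"][0]).round(3),s["tcp_pos"].round(4))
E
python3 st.py
python3 -m inch '[0,0,0,0.02,0,0,0,0.02,0,0,0,0.02,0,0,0,0,0,0,0,0]'; python3 st.py
python3 -m inch '[0,0,0,0.02,0,0,0,0.02,0,0,0,0,0,0,0,0,0,0,0,0]'; python3 st.py
```

```text
clock: 9.77
tcp_pos: [0.5216, -0.0612, 0.0816]
orientation: [0.0, 0.271, 0.963, -0.0]
wrist_force: [-1.4, -4.9, 6.8]
finger_gap: 0.0325
grip_force: 69.4
clock: 10.23
tcp_pos: [0.5216, -0.0612, 0.0816]
orientation: [0.0, 0.29, 0.957, -0.0]
wrist_force: [-0.7, -4.3, 5.6]
finger_gap: 0.0325
grip_force: 69.4Traceback (most recent call last):
  File "st.py", line 9, in <module>
    print("tip",v.round(2),P.round(4),"r",np.hypot(P[0]-.5213,P[1]+.0621).round(4),"lever",(a-.303).round(3),"leg shift px",v2.round(2),d2,
                ^^^^^^^
AttributeError: 'float' object has no attribute 'round'
Traceback (most recent call last):
  File "st.py", line 9, in <module>
    print("tip",v.round(2),P.round(4),"r",np.hypot(P[0]-.5213,P[1]+.0621).round(4),"lever",(a-.303).round(3),"leg shift px",v2.round(2),d2,
                ^^^^^^^
AttributeError: 'float' object has no attribute 'round'
Traceback (most recent call last):
  File "st.py", line 9, in <module>
    print("tip",v.round(2),P.round(4),"r",np.hypot(P[0]-.5213,P[1]+.0621).round(4),"lever",(a-.303).round(3),"leg shift px",v2.round(2),d2,
                ^^^^^^^
AttributeError: 'float' object has no attribute 'round'
```

```bash
sed -i 's/v.round(2)/round(v,2)/;s/v2.round(2)/round(v2,2)/' st.py
python3 st.py
python3 -m inch '[0,0,0,0.02,0,0,0,0.02,0,0,0,0,0,0,0,0,0,0,0,0]' | sed -n '4p;6p'; python3 st.py
python3 -m inch '[0,0,0,0.02,0,0,0,0.02,0,0,0,0,0,0,0,0,0,0,0,0]' | sed -n '4p;6p'; python3 st.py
```

```text
tip 0.96 [ 0.5871 -0.0379  0.094 ] r 0.0701 lever 0.915 leg shift px 1.0 [-0.125  0.   ] T [-0.83  0.22  0.09] tau6 0.03 psi 0.588 [ 0.5216 -0.0612  0.0816]
wrist_force: [-1.1, -4.3, 5.9]
grip_force: 69.4
tip 0.93 [ 0.588  -0.0404  0.094 ] r 0.0701 lever 0.953 leg shift px 1.0 [0. 0.] T [-0.8   0.23  0.03] tau6 0.03 psi 0.628 [ 0.5216 -0.0612  0.0816]
wrist_force: [-1.6, -4.9, 6.6]
grip_force: 71.6
tip 0.93 [ 0.5884 -0.0413  0.094 ] r 0.0702 lever 0.967 leg shift px 1.0 [-0.125  0.   ] T [-0.92  0.31  0.28] tau6 0.24 psi 0.667 [ 0.5216 -0.0612  0.0816]
```

```bash
python3 -m inch '[0,0,0,0.02,0,0,0,0,0,0,0,0,0,0,0,0,0,0,0,0]' | sed -n '4,6p'; python3 st.py
python3 -m inch '[0,0,0,0.01,0,0,0,0,0,0,0,0,0,0,0,0,0,0,0,0]' | sed -n '4,6p'; python3 st.py
```

```text
wrist_force: [-0.0, -3.8, 6.2]
finger_gap: 0.0326
grip_force: 73.7
tip 0.93 [ 0.5884 -0.0413  0.094 ] r 0.0702 lever 0.967 leg shift px 1.0 [0.    0.125] T [-0.91  0.35  0.45] tau6 0.45 psi 0.687 [ 0.5216 -0.0612  0.0816]
wrist_force: [-2.5, -4.0, 5.3]
finger_gap: 0.033
grip_force: 75.2
tip 0.92 [ 0.5885 -0.0415  0.094 ] r 0.0703 lever 0.971 leg shift px 1.0 [0.    0.125] T [-0.92  0.34  0.55] tau6 0.56 psi 0.697 [ 0.5215 -0.0612  0.0816]
```

The lever is on its stop: the torque rises and the tip stays still. A last check of the leg's shift since the index was measured, then hand in.

```bash
python3 - <<'E'
from h import *
u=lambda a:cv2.resize(a,None,fx=8,fy=8,interpolation=2)
a=cv2.imread("pics/s5.png");b=eyes.read_camera("scene")[:,:,::-1]
for x0,x1,y0,y1 in((250,276,296,312),(266,280,294,308)):
    _,v,_,l=cv2.minMaxLoc(cv2.matchTemplate(u(b[y0-6:y1+6,x0-6:x1+6]),u(a[y0:y1,x0:x1]),cv2.TM_CCOEFF_NORMED));d=np.array(l)/8-6;print(round(v,2),d)
    ok=abs(d).max()<.8
c=cam("scene");print(world(c,275.8+d[0],295.9+d[1],.05))
if ok: print(env.hand_in())
E
```

```text
0.98 [-0.125  0.25 ]
0.94 [-0.25  0.5 ]
[ 0.54917522 -0.06310885  0.05      ]
the job is handed in; nothing more can be done
None
```

I handed the job in with the post still gripped and the red lever closed on its stop; the leg index was about 1 mm from the red mark by camera estimate, and I don't have the verdict.

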